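# Lay out a pipe branch around valve and flange

### The job

Lay out the parts for the next pipe branch around the valve and the flange that are fixed on the bench. On the flange, lay the spacer ring flat and centred on the raised face and stand the reducer upright, wide end down, centred on top of the ring. In front of the valve's open outlet, in line with the valve's bore, lay the union and beyond it the tee with its branch pointing up, so that the union is between valve and tee with a gap of about 15 mm from valve to union and from union to tee; leave the oil can, tape measure and wrench alone.

Things in the scene. Friction and masses are not known exactly. Their poses are not given: they have to be found in the camera images.
- valve: Fixed steel ball valve, body 59 mm high, 58 wide; bore level along own x, 30 mm up. Origin on the bench under its middle. Open outlet: the bare octagonal end at own x = -60 mm, pointing toward the robot base side (within 0.2 rad of world -x). At +x a pipe is screwed in, out to x = +140 mm; above it lies the lever with red grip (x -10 to +125 mm, top 75 mm).
- flange: Pipe flange lying flat, fixed to the bench: dark disc 120 mm across and 18 mm thick with four bolt holes, and in its middle a round bright raised face 72 mm across that stands 3 mm higher (top 21 mm above the bench). Origin at the centre of its underside, z up.
- ring: Loose bright steel spacer ring lying flat: 64 mm outside, 42 mm hole, 10 mm thick, 0.13 kg. Origin at the centre of its underside, z up. Can be gripped across its outside.
- reducer: Loose dark iron pipe reducer standing upright, wide end down: foot 58 mm across up to 14 mm, tapering to a round neck 34 mm across from 42 mm to the top at 72 mm, 0.35 kg. Origin at the centre of its underside, z up along its axis.
- union: Loose dark iron pipe union lying on a flat: octagonal, 60 mm long along its own x, with a thicker octagonal nut (30 mm long, 48 mm across flats, with upright flats at the sides) round its middle; ends 38 mm across flats; 0.35 kg. Origin on its axis at mid-length, 24 mm above the bench. Either end may lead, any flat may be down.
- tee: Loose dark iron pipe tee, 0.4 kg: its straight run lies along its own x, 90 mm long, 44 mm across the octagonal ends, axis 22 mm above the bench; its branch, a round stub 34 mm across, stands straight up from the middle to 72 mm. Origin under its middle at bench level, z up along the branch. Either end may lead.
- oil_can: Bystander: grey can, 60 mm across, 110 mm high, standing loose. Origin at the centre of its underside.
- tape: Bystander: yellow tape measure, about 70 x 36 x 62 mm high, loose. Origin at the centre of its underside.
- wrench: Bystander: steel wrench, 160 mm long, lying loose along its own x. Origin at its underside.
There are look-alikes about, which are no part of the job. Leave any orange or purple look-alike of the reducer alone.

How it is judged:
By the outcome, as a careful person would: the job done as asked, in the order asked, and still so for the second after the job is handed in, with the robot touching nothing.
It also fails if it takes over 120 s, if anything falls off the work surface, if the arm or the gripper's body presses on something with over 40 N, if the wrist force passes 120 N, or if a joint passes its speed limit or range.

### The arm

A 7-joint arm with a two-finger parallel gripper is mounted at the origin on the work surface. World frame = base frame: x ahead of the robot, y to its left, z up, the work surface at z = 0. Lengths are in m, angles in rad, forces in N, time in s.
With the tool pointing down it reaches from about 0.35 to 0.9 m from the base axis. Payload 7.2 kg.
Tool frame: the origin (TCP) lies on the centre line of the jaws, within the pads' length; the fingertips stand 14 mm ahead of it and the grasp point (between the pads) lies 5 mm behind it; z points along the fingers, y is the line along which they close (so a half turn about z gives the same grasp; the last joint's range is limited). The gripper opens to 88 mm and grips with 3 to 60 N. Pads are 20 mm wide; open, the fingers measure 115 mm over their backs; the gripper's body (75 mm by 178 mm) begins 61 mm behind the grasp point.
Start: joints at [1.135, 0.411, -0.013, 1.596, 0.006, 1.134, -0.082], TCP at [0.225, -0.583, 0.237] pointing down, gripper open.
Joint ranges: [-2.95, 2.95], [-0.29, 1.99], [-1.47, 1.44], [0.14, 2.54], [-1.03, 4.17], [0.13, 1.85], [-2.86, 2.86]. Speed limits (rad/s): [2.39, 2.39, 3.01, 3.01, 3.14, 3.14, 3.14].

### API

Orientations are given as a 3x3 rotation matrix whose columns are the frame's x, y, z axes.
In Python, from plant import sensors, vision, order gives the robot as it stands.
- The arm moves only by the tool servo_tool, never from a script. Its argument "steps" is a list of rows, each a list of 3 entries, a list of its own where there are three numbers: the opening, from 0 (shut) to 1 (fully open), then the shift along the tool's x, y, z in cm, then the turn about the tool's z in rad. A call has 1 to 20 rows; each row is the pose to reach, as a shift and turn from the pose commanded when the call began, along the tool's axes at that moment; what a row does not reach only later rows make up. A row lasts 1/8 s, in which the tool goes at most 62.5 mm and 10.7 degrees, less where a joint would pass 70% of its speed; a pose out of reach is approached as far as the arm can. A call with a gripper value outside its range is refused whole. The fingers move at their own pace and stop on an object; "force" is the grip in N (left out, the last holds). Time passes only in rows, so rows that repeat a pose let the fingers close. It gives the time, the measured TCP pose, the force, the opening and the grip force at its end, in the units of the state.
- sensors.get_state(): the state, without advancing time (a new reading comes with each control period).
- vision.read_camera(name): name is "scene" or "top" or "wrist"; returns a dict with "pixels" (420x560x3 uint8, red, green, blue), "fx", "fy", "cx", "cy" (pixels), "D" ([k1, k2, p1, p2, k3] as OpenCV has them; the pictures are not rectified), "T" (4x4, takes a point from camera to world coordinates); the wrist camera has in their place "hand_eye" (4x4, takes a point from camera to tool coordinates, whose origin is the TCP and whose axes are the flange's). Camera axes: x right, y up, looking along -z (the intrinsics and any distortion apply to the point x, -y, -z); pixel columns grow to the right and rows downward; lengths in m; the calibration is good to about 2 mm. A picture is of the moment at which its call begins: read the wrist's pose just before it. There is no depth.
- order.finish_job(): hands the job in; it is judged then, once.
The state is a dict: "clock": time; "joint_positions": joint angles; "qvel": joint speeds; "joint_efforts": joint torques, N m; "tool_pos": TCP position; "orientation": TCP orientation; "force": force on the tool from outside, world axes, zero at the start; "moment": the same for the moment, N m; "gripper_width": finger opening in m; "finger_force": force on a finger pad.
Only numpy, scipy, OpenCV 4.12 (cv2) and the standard library are available. Lean on these libraries where they do the work, as an engineer would, in place of code of your own. Each camera call takes 0.05 s, during which the arm holds its last target. There are 200 camera calls.

## Working session

There is one attempt and no reset: what is moved stays moved. The work goes in short steps, Python scripts to look and compute and a tool call to move; the robot and the scene stay as the last step left them, time stands still between calls to the robot, and variables do not carry over. Pictures are saved under pics/ and viewed, at most 14 in all, crops included, and the job is handed in when it is done.

Besides the shell and the picture viewer there is one more tool, called after "Call:" as name(argument=value, ...), one argument or row to a line, values as JSON. servo_tool: Moves the arm, as the interface text tells. Its arguments: {"type":"object","properties":{"steps":{"type":"array","items":{"type":"array"}},"force":{"type":"number"}},"required":["steps"]}

```bash
mkdir -p pics; ls; cat > h.py <<'E'
import numpy as np, cv2
from plant import sensors, vision, order
def snap(n,f):
    s=sensors.get_state(); c=vision.read_camera(n)
    if n=="wrist":
        T=np.eye(4);T[:3,:3]=np.array(s["orientation"]);T[:3,3]=s["tool_pos"]
        c["T"]=T@np.array(c["hand_eye"])
    cv2.imwrite("pics/%s.png"%f,np.array(c["pixels"])[:,:,::-1])
    np.savez("pics/%s.npz"%f,T=c["T"],K=[[c["fx"],0,c["cx"]],[0,c["fy"],c["cy"]],[0,0,1]],D=c["D"])
def px2w(f,uv,z):
    d=np.load("pics/%s.npz"%f);T=d["T"]
    p=cv2.undistortPoints(np.array(uv,float).reshape(-1,1,2),d["K"],d["D"]).reshape(-1,2)
    r=np.c_[p[:,0],-p[:,1],-np.ones(len(p))]@T[:3,:3].T
    t=(np.array(z)-T[2,3])/r[:,2]
    return T[:3,3]+r*t[:,None]
def w2px(f,P):
    d=np.load("pics/%s.npz"%f);T=d["T"]
    q=(np.atleast_2d(P)-T[:3,3])@T[:3,:3]
    q=q*[1,-1,-1]
    return cv2.projectPoints(q,np.zeros(3),np.zeros(3),d["K"],d["D"])[0].reshape(-1,2)
def crop(f,u,v,w,h,k,o):
    im=cv2.imread("pics/%s.png"%f)[v:v+h,u:u+w]
    cv2.imwrite("pics/%s.png"%o,cv2.resize(im,None,fx=k,fy=k,interpolation=cv2.INTER_CUBIC))
E
python3 - <<'E'
from h import *
snap("top","top0");snap("scene","scene0")
s=sensors.get_state()
for k in s: print(k,np.round(s[k],3).tolist())
for f in("top0","scene0"):
    d=np.load("pics/%s.npz"%f);print(np.round(d["T"],3).tolist(),d["K"].tolist(),d["D"])
E
```

```text
pics
clock 0.1
joint_positions [1.135, 0.412, -0.013, 1.597, 0.006, 1.134, -0.082]
qvel [0.001, -0.002, -0.001, -0.004, -0.0, 0.003, -0.001]
joint_efforts [0.002, -58.91, 0.643, -29.171, -0.054, 0.015, 0.0]
tool_pos [0.225, -0.583, 0.236]
orientation [[0.933, 0.36, -0.001], [0.36, -0.933, 0.001], [-0.0, -0.001, -1.0]]
force [0.189, -0.002, -0.187]
moment [0.017, -0.003, 0.013]
finger_force 0.0
gripper_width 0.088
[[-0.12, 0.97, -0.213, 0.357], [-0.993, -0.118, 0.024, 0.013], [-0.002, 0.214, 0.977, 0.986], [0.0, 0.0, 0.0, 1.0]] [[399.70411743987216, 0.0, 285.36272957576165], [0.0, 399.70411743987216, 209.8848732790394], [0.0, 0.0, 1.0]] [-0.01448319  0.          0.          0.          0.        ]
[[0.446, -0.673, 0.59, 1.304], [0.895, 0.328, -0.302, -0.381], [0.01, 0.663, 0.749, 0.98], [0.0, 0.0, 0.0, 1.0]] [[420.5092642010611, 0.0, 283.6222333495422], [0.0, 420.5092642010611, 214.8846882653683], [0.0, 0.0, 1.0]] [0.00571761 0.         0.         0.         0.        ]
```

View pics/top0.png

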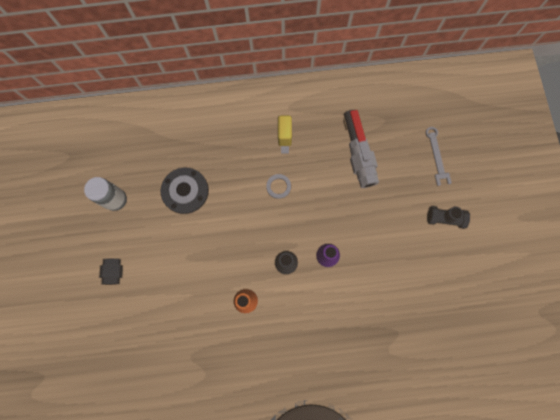

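View pics/scene0.png

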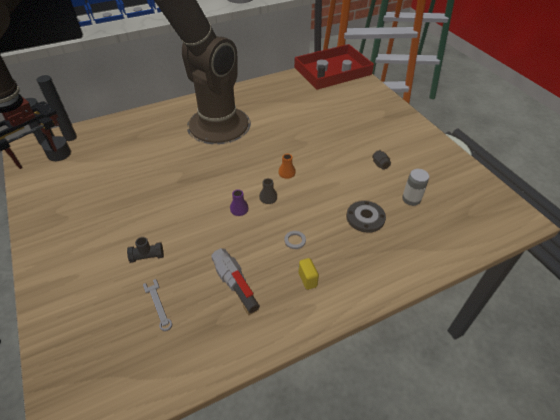

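The top picture shows these things:
- **Reducer candidates:** dark one at (286,262), purple look-alike at (328,255), orange look-alike at (245,301). The dark iron one fits the description.
- **Ring candidates:** loose ring at (279,186). The raised face of the flange at (185,190) also looks like a ring.
- **Union and tee:** union (111,271), tee (449,216).
- **Fixed:** valve at (363,160), with its outlet at (370,185).
- **Bystanders:** oil can (105,193), tape (285,131), wrench (438,158).

I'll check the choice in close crops.

```bash
python3 - <<'E'
from h import *
crop("top0",335,100,150,140,4,"cA")
crop("top0",150,155,200,140,4,"cB")
E
```

```text
(no output)
```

View pics/cA.png

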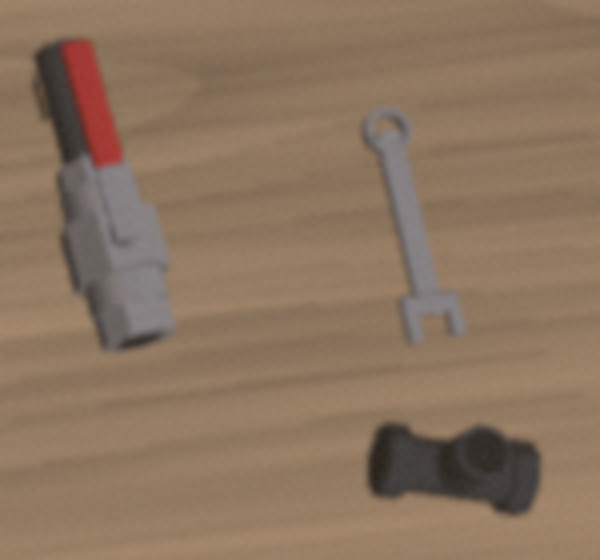

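View pics/cB.png

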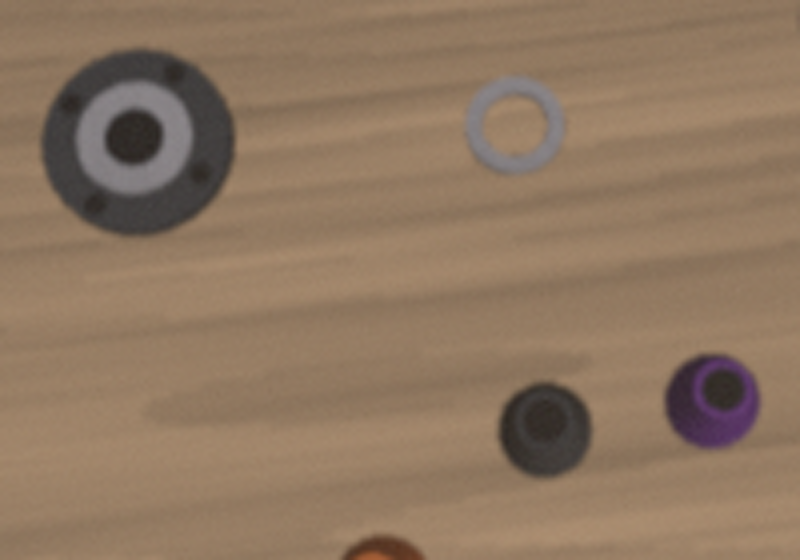

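Crop A shows the valve outlet end at about (138,335) and the lever running up to (65,45). The tee's branch top is at (487,450), its run ends at (390,460) and (518,477). Crop B confirms the dark reducer's neck at (545,419), the ring centred at (515,125) and the flange's raised face at (134,137).

```bash
cat >> h.py <<'E'
def cp(f,uv,off,k,z):
    return px2w(f,(np.array(uv,float)+.5)/k-.5+np.array(off),z)
def go(x,y,z,yaw=None):
    "shift cm, turn; yaw = world direction of closing line (tool y), mod pi"
    s=sensors.get_state();R=np.array(s["orientation"]);p=np.array(s["tool_pos"])
    sh=R.T@(np.array([x,y,z])-p)*100
    t=0
    if yaw is not None:
        cur=np.arctan2(R[1,1],R[0,1]); t=-((yaw-cur+np.pi/2)%np.pi-np.pi/2)
    print("shift",np.round(sh,2),"turn",np.round(t,3),"q7",np.round(s["joint_positions"][6],2))
E
python3 - <<'E'
from h import *
print(np.round(cp("top0",[(134,137),(515,125),(545,419)],(150,155),4,[.021,.01,.072]),3))
print(np.round(cp("top0",[(138,335),(65,45),(487,450),(390,460),(518,477)],(335,100),4,[.03,.03,.072,.022,.022]),3))
print(np.round(px2w("top0",[(111,271)],[.03]),3))
go(.49,.03,.25)
d=vision.read_camera("wrist");print(np.round(d["hand_eye"],3).tolist(),d["fx"])
E
```

```text
[[ 0.652  0.237  0.021]
 [ 0.634 -0.001  0.01 ]
 [ 0.442  0.003  0.072]]
[[ 0.608 -0.225  0.03 ]
 [ 0.806 -0.211  0.03 ]
 [ 0.503 -0.407  0.072]
 [ 0.512 -0.369  0.022]
 [ 0.492 -0.445  0.022]]
[[0.468 0.419 0.03 ]]
shift [ 46.81 -47.64  -1.35] turn 0 q7 -0.08
[[-0.002, 0.961, 0.276, 0.076], [1.0, 0.002, -0.0, -0.0], [-0.001, 0.276, -0.961, -0.149], [0.0, 0.0, 0.0, 1.0]] 330.1539207125717
```

```bash
python3 -c "
from h import *
go(.55,-.3,.30)"
```

```text
shift [ 40.54 -14.7   -6.38] turn 0 q7 -0.08
```

Call:
servo_tool(
  steps=[
    [1,[5,-2,-2],0],
    [1,[10,-4,-4],0],
    [1,[15,-6,-6],0],
    [1,[20,-8,-6],0],
    [1,[25,-10,-6],0],
    [1,[30,-12,-6],0],
    [1,[35,-14,-6],0],
    [1,[40,-15,-6],0],
    [1,[40,-15,-6],0],
    [1,[40,-15,-6],0],
    [1,[40,-15,-6],0],
  ],
)

```text
clock: 1.52
tool_pos: [0.5428, -0.3009, 0.2966]
orientation: [[0.934, 0.357, -0.001], [0.357, -0.934, -0.001], [-0.001, 0.0, -1.0]]
force: [-0.7, 1.1, 0.2]
gripper_width: 0.0877
finger_force: 0.0
```

```bash
python3 -c "
from h import *
snap('wrist','w1')
im=cv2.imread('pics/w1.png');cv2.imwrite('pics/w1b.png',cv2.resize(im,(800,600),interpolation=cv2.INTER_CUBIC))
go(.55,-.3,.3);print(w2px('w1',[[.6,-.22,.03],[.503,-.407,.072],[.634,0,.01],[.444,.003,.072]])*800/560)"
```

```text
shift [ 0.69  0.18 -0.33] turn 0 q7 -0.84
[[335.79743586 158.31648121]
 [501.48247967 351.00391788]
 [ 96.55503844  17.37217212]
 [ -0.84577733 244.66770696]]
```

View pics/w1b.png

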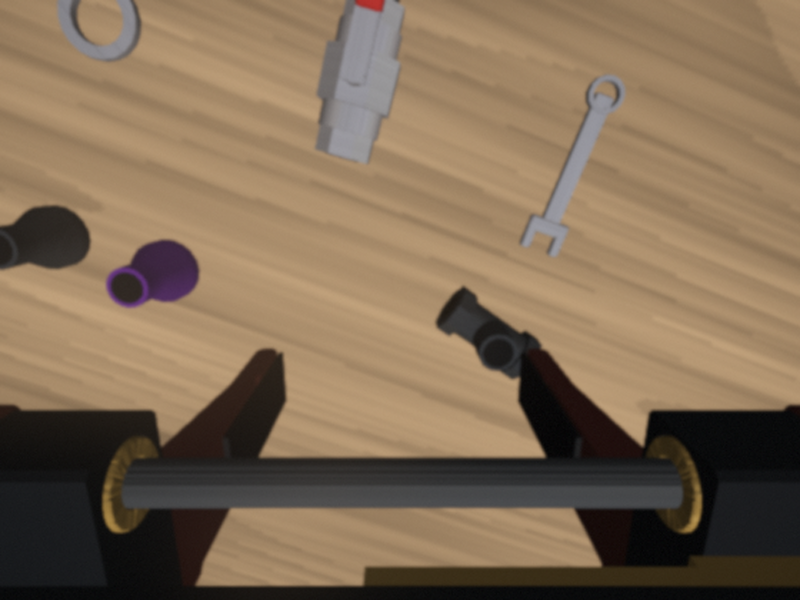

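w1 (800x600) shows the valve outlet end at about (343,155), the tee at (495,345), the wrench at (575,165), the dark reducer at (30,240) and the purple one at (155,275). The ring is cut off at the top left, so I'll go to the ring next.

```bash
python3 -c "
from h import *
go(.55,-.0,.22,-np.pi/2)"
```

```text
shift [ 11.42 -27.84   7.66] turn 0.365 q7 -0.84
```

Call:
servo_tool(
  steps=[
    [1,[2,-5,1],0.1],
    [1,[4,-10,2],0.2],
    [1,[6,-15,4],0.3],
    [1,[8,-20,6],0.36],
    [1,[10,-25,7.5],0.365],
    [1,[11.4,-27.8,7.6],0.365],
    [1,[11.4,-27.8,7.6],0.365],
    [1,[11.4,-27.8,7.6],0.365],
    [1,[11.4,-27.8,7.6],0.365],
  ],
)

```text
clock: 2.7
tool_pos: [0.5505, -0.001, 0.2208]
orientation: [[1.0, -0.0, 0.0], [-0.0, -1.0, -0.001], [0.0, 0.001, -1.0]]
force: [-1.1, -0.2, 0.1]
gripper_width: 0.0883
finger_force: 0.0
```

```bash
python3 -c "
from h import *
snap('wrist','w2')
im=cv2.imread('pics/w2.png');cv2.imwrite('pics/w2b.png',cv2.resize(im,(800,600),interpolation=cv2.INTER_CUBIC))
go(.55,-.0,.22,-np.pi/2)"
```

```text
shift [-0.05 -0.08  0.08] turn 0.0 q7 -1.74
```

View pics/w2b.png

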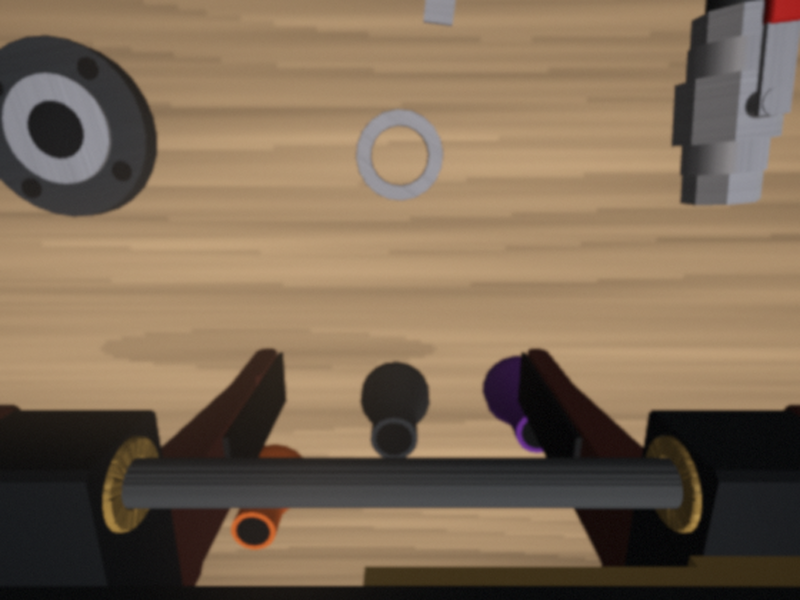

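w2 shows the ring centred at (400,154), with the flange's raised face at (56,128) and the valve outlet end at about (722,203). The dark reducer's neck is at (395,437), the purple one at (520,395) and the orange one at (260,520). I'll fit the outlines at known heights.

```bash
python3 - <<'E'
from h import *
im=cv2.imread('pics/w2.png').astype(int)
sat=im.max(2)-im.min(2);br=im.max(2)
def circ(seed,box,z):
    u0,v0,u1,v1=box
    m=((sat<28)&(br>95)).astype(np.uint8)*255
    mm=np.zeros_like(m);mm[v0:v1,u0:u1]=m[v0:v1,u0:u1]
    mm=cv2.medianBlur(mm,3)
    cs,h=cv2.findContours(mm,cv2.RETR_CCOMP,cv2.CHAIN_APPROX_NONE)
    for c in cs:
        if len(c)>60:
            P=px2w('w2',c.reshape(-1,2),np.full(len(c),z))[:,:2]
            A=np.c_[2*P,np.ones(len(P))];s=np.linalg.lstsq(A,(P**2).sum(1),rcond=None)[0]
            r=np.sqrt(s[2]+s[:2]@s[:2]);e=np.linalg.norm(P-s[:2],axis=1)-r
            print(len(c),np.round(s[:2],4),"r",round(r,4),"rms",round(e.std(),4))
print("ring");circ(0,(240,65,320,150),.010)
print("face");circ(0,(0,40,90,140),.021)
E
```

```text
ring
174 [0.6344 0.0007] r 0.031 rms 0.0003
118 [0.6342 0.0008] r 0.0212 rms 0.0003
face
215 [0.6513 0.2388] r 0.036 rms 0.0003
115 [0.6514 0.2393] r 0.0194 rms 0.0003
```

Call:
servo_tool(
  force=25,
  steps=[
    [1,[4,-0.1,3],0],
    [1,[8.4,-0.18,8],0],
    [1,[8.4,-0.18,13],0],
    [1,[8.4,-0.18,17],0],
    [1,[8.4,-0.18,19],0],
    [1,[8.4,-0.18,20],0],
    [1,[8.4,-0.18,20.35],0],
    [1,[8.4,-0.18,20.35],0],
    [0.5,[8.4,-0.18,20.35],0],
    [0.5,[8.4,-0.18,20.35],0],
    [0.5,[8.4,-0.18,20.35],0],
    [0.5,[8.4,-0.18,20.35],0],
    [0.5,[8.4,-0.18,20.35],0],
  ],
)

```text
clock: 4.38
tool_pos: [0.6348, 0.0026, 0.0178]
orientation: [[1.0, 0.002, 0.001], [0.002, -1.0, -0.001], [0.001, 0.001, -1.0]]
force: [-1.3, -1.3, 6.6]
gripper_width: 0.0634
finger_force: 25.0
```

Call:
servo_tool(
  steps=[
    [0.5,[0,0,-2],0],
    [0.5,[0,0,-6],0],
    [0.5,[0,-3,-9],0],
    [0.5,[0.5,-8,-9],0],
    [0.5,[1,-13,-9],0],
    [0.5,[1.5,-18,-9],0],
    [0.5,[1.7,-22,-9],0],
    [0.5,[1.7,-23.8,-9],0],
    [0.5,[1.7,-23.8,-9],0],
    [0.5,[1.7,-23.8,-9],0],
    [0.5,[1.7,-23.8,-9],0],
    [0.5,[1.7,-23.8,-9],0],
  ],
)

```text
clock: 5.88
tool_pos: [0.6511, 0.2396, 0.1072]
orientation: [[1.0, 0.001, 0.0], [0.001, -1.0, -0.0], [0.0, 0.0, -1.0]]
force: [0.4, -0.5, -2.0]
gripper_width: 0.0638
finger_force: 25.0
```

```bash
python3 -c "
from h import *
snap('wrist','w3')
s=sensors.get_state();print(s['tool_pos'],s['orientation'],s['force'])
im=cv2.imread('pics/w3.png');cv2.imwrite('pics/w3b.png',cv2.resize(im,(800,600),interpolation=cv2.INTER_CUBIC))
go(.6518,.239,.041,-np.pi/2)"
```

```text
[0.65103439 0.23999943 0.10725323] [[ 9.99998949e-01  1.44470409e-03  1.21254707e-04]
 [ 1.44473441e-03 -9.99998925e-01 -2.50390871e-04]
 [ 1.20892836e-04  2.50565788e-04 -9.99999961e-01]] [ 0.15857832  0.10836812 -1.49015145]
shift [0.08 0.1  6.63] turn 0.001 q7 -2.12
```

View pics/w3b.png

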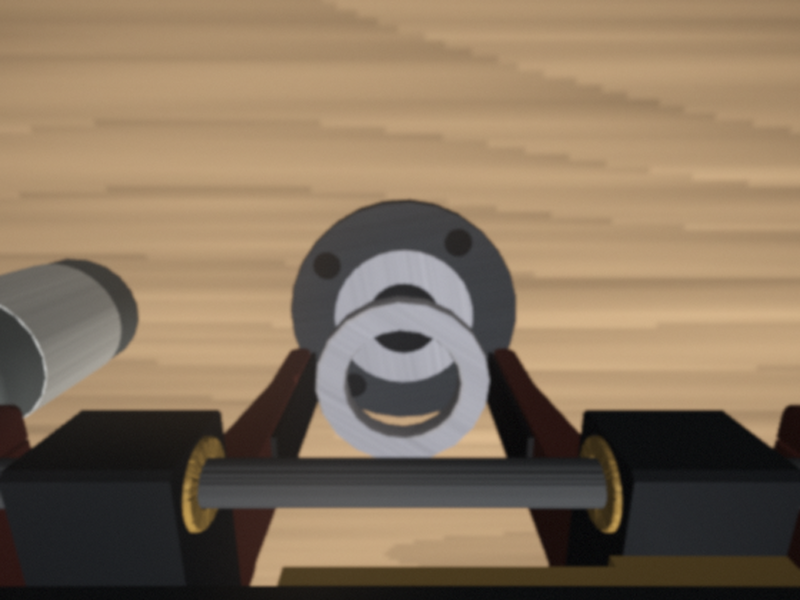

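w3 shows the ring held level at about (403,380), with the flange behind it centred at (404,315). The oil can's right edge is at (137,320), so I'll check its clearance and the ring's offset in the hand.

```bash
python3 - <<'E'
from h import *
k=560/800
f=lambda L,z:print(np.round(px2w('w3',np.array(L,float)*k,np.full(len(L),z)),4).tolist())
f([(137,320)],0.);f([(137,320)],.02)
f([(316,382),(490,382),(403,300),(346,383),(461,383),(403,332)],.1005)
f([(335,305),(473,305),(404,250)],.021)
E
```

```text
[[0.6429, 0.3906, 0.0]]
[[0.6495, 0.3789, 0.02]]
[[0.6524, 0.2708, 0.1005], [0.6523, 0.208, 0.1005], [0.6831, 0.2394, 0.1005], [0.652, 0.26, 0.1005], [0.652, 0.2185, 0.1005], [0.6715, 0.2394, 0.1005]]
[[0.6579, 0.2744, 0.021], [0.6579, 0.2027, 0.021], [0.6867, 0.2386, 0.021]]
```

Call:
servo_tool(
  steps=[
    [0.5,[0.02,0.06,3],0],
    [0.5,[0.02,0.06,5],0],
    [0.5,[0.02,0.06,6.2],0],
    [0.5,[0.02,0.06,6.6],0],
    [0.5,[0.02,0.06,6.8],0],
    [0.5,[0.02,0.06,6.85],0],
    [0.5,[0.02,0.06,6.85],0],
    [0.5,[0.02,0.06,6.85],0],
  ],
)

```text
clock: 6.92
tool_pos: [0.6512, 0.2406, 0.0391]
orientation: [[1.0, 0.003, 0.001], [0.003, -1.0, 0.0], [0.001, -0.0, -1.0]]
force: [0.7, -0.3, -0.3]
gripper_width: 0.0638
finger_force: 25.0
```

```bash
python3 -c "
from h import *
snap('wrist','w4');s=sensors.get_state();print(s['tool_pos'],s['force'])
crop('w4',190,130,190,180,4,'w4b')"
```

```text
[0.6511203  0.24053962 0.03897199] [ 0.15955538 -0.12710926 -0.70332303]
```

View pics/w4b.png

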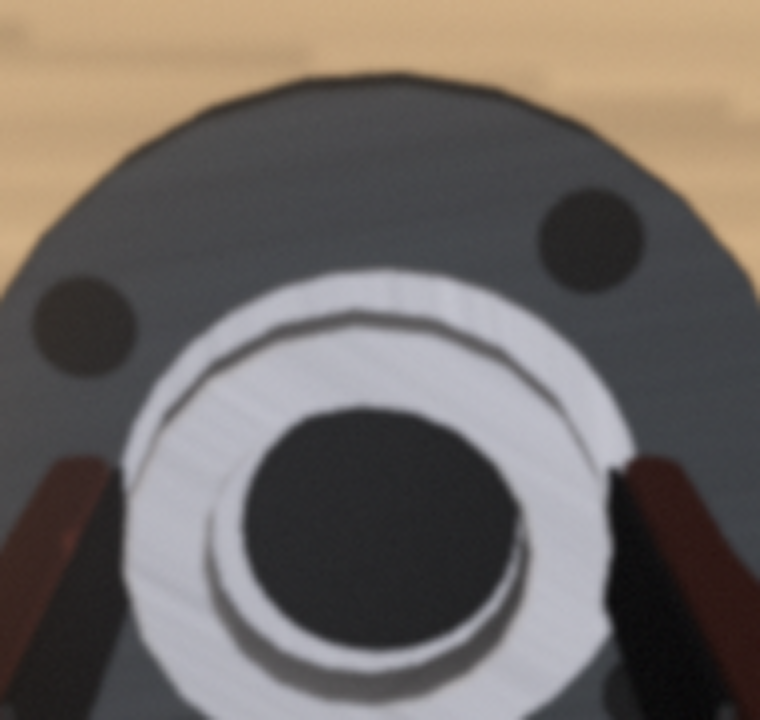

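```bash
python3 - <<'E'
from h import *
f=lambda L,z:print(np.round(cp('w4',L,(190,130),4,np.full(len(L),z)),4).tolist())
f([(365,318),(365,326),(127,540),(612,540),(207,545),(530,545),(368,703)],.0315)
f([(385,270),(122,470),(636,460),(382,652)],.021)
print(w2px('w4',[[.651,.2388,.021],[.651,.2388,.031]])*4-np.array([760,520]))
E
```

```text
[[0.6834, 0.241, 0.0315], [0.6824, 0.241, 0.0315], [0.6536, 0.2717, 0.0315], [0.6537, 0.2091, 0.0315], [0.6529, 0.2614, 0.0315], [0.653, 0.2197, 0.0315], [0.6298, 0.2406, 0.0315]]
[[0.687, 0.2384, 0.021], [0.659, 0.274, 0.021], [0.6606, 0.2043, 0.021], [0.6314, 0.2386, 0.021]]
[[379.53615678 523.17383555]
 [380.43113461 555.45317142]]
```

w4 shows the ring about 1.8 mm toward +y of the raised face: ring centre at column 369, face centre at 380. I'll nudge it and set it down.

Call:
servo_tool(
  steps=[
    [0.5,[0,0,-0.3],0],
    [0.5,[0,0.2,-0.3],0],
    [0.5,[0,0.2,-0.3],0],
    [0.5,[0,0.2,-0.1],0],
    [0.5,[0,0.2,0.0],0],
    [0.5,[0,0.2,0.05],0],
    [0.5,[0,0.2,0.05],0],
    [0.5,[0,0.2,0.05],0],
  ],
)

```text
clock: 7.98
tool_pos: [0.6509, 0.2384, 0.0388]
orientation: [[1.0, 0.003, 0.0], [0.003, -1.0, -0.0], [0.0, 0.0, -1.0]]
force: [-3.0, -2.0, 5.0]
gripper_width: 0.0639
finger_force: 25.0
```

```bash
python3 -c "
from h import *
s=sensors.get_state();print(s['tool_pos'],s['force'],s['clock'])"
```

```text
[0.65092805 0.23843611 0.03880165] [-3.04864547 -1.95931162  5.0283207 ] 7.975
```

Call:
servo_tool(
  steps=[
    [0.9,[0,0,0],0],
    [0.9,[0,0,0],0],
    [0.9,[0,0,0],0],
    [0.9,[0,0,-1],0],
    [0.9,[0,0,-3],0],
    [0.9,[0,0,-7],0],
    [0.9,[-3,0,-12],0],
    [0.9,[-7,0,-15],0],
    [0.9,[-10,0,-17],0],
    [0.9,[-10,0,-17],0],
    [0.9,[-10,0,-17],0],
    [0.9,[-10,0,-17],0],
  ],
)

```text
clock: 9.48
tool_pos: [0.5516, 0.2377, 0.2074]
orientation: [[1.0, 0.002, -0.001], [0.002, -1.0, -0.0], [-0.001, 0.0, -1.0]]
force: [0.6, 0.7, -0.0]
gripper_width: 0.0793
finger_force: 0.0
```

```bash
cat >> h.py <<'E'
def circ(f,box,z,lo=95):
    im=cv2.imread('pics/%s.png'%f).astype(int)
    sat=im.max(2)-im.min(2);br=im.max(2)
    u0,v0,u1,v1=box
    m=((sat<28)&(br>lo)).astype(np.uint8)*255
    mm=np.zeros_like(m);mm[v0:v1,u0:u1]=m[v0:v1,u0:u1]
    mm=cv2.medianBlur(mm,3)
    for c in cv2.findContours(mm,cv2.RETR_CCOMP,cv2.CHAIN_APPROX_NONE)[0]:
        if len(c)>60:
            P=px2w(f,c.reshape(-1,2),np.full(len(c),z))[:,:2]
            A=np.c_[2*P,np.ones(len(P))];s=np.linalg.lstsq(A,(P**2).sum(1),rcond=None)[0]
            r=np.sqrt(s[2]+s[:2]@s[:2]);e=np.linalg.norm(P-s[:2],axis=1)-r
            print(len(c),np.round(s[:2],4),"r",round(r,4),"rms",round(e.std(),4))
E
python3 - <<'E'
from h import *
snap('wrist','w5');s=sensors.get_state();print(s['tool_pos'])
u,v=w2px('w5',[.651,.2388,.021])[0].astype(int);print(u,v)
circ('w5',(u-50,v-50,u+50,v+50),.021)
circ('w5',(u-50,v-50,u+50,v+50),.031)
crop('w5',max(u-60,0),max(v-60,0),120,120,5,'w5b')
E
```

```text
[0.55143265 0.23776064 0.20721889]
280 90
222 [0.651  0.2387] r 0.0362 rms 0.0003
116 [0.6511 0.2388] r 0.0192 rms 0.0002
222 [0.6503 0.2387] r 0.0351 rms 0.0003
116 [0.6504 0.2388] r 0.0186 rms 0.0002
```

View pics/w5b.png

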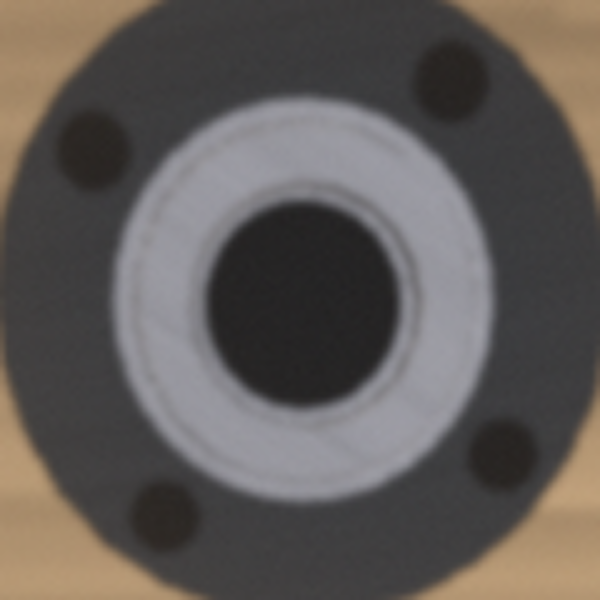

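w5 shows the ring centred on the raised face to within about 0.5 mm. The reducer is next.

```bash
python3 - <<'E'
from h import *
k=.7
L=np.array([(395,437),(373,437),(417,437)])*k
print(np.round(px2w('w2',L,np.full(3,.072)),4).tolist())
L=np.array([(361,397),(429,397),(395,362)])*k
print(np.round(px2w('w2',L,np.full(3,.014)),4).tolist())
print(np.round(cp("top0",[(724,390)],(150,155),4,[.072]),3))
go(.36,.005,.2,-np.pi/2)
E
```

```text
[[0.4405, 0.004, 0.072], [0.4405, 0.0197, 0.072], [0.4404, -0.0118, 0.072]]
[[0.442, 0.0329, 0.014], [0.4419, -0.0237, 0.014], [0.4734, 0.0045, 0.014]]
[[ 0.446 -0.1    0.072]]
shift [-19.19  23.24   0.76] turn 0.002 q7 -2.17
```

Call:
servo_tool(
  steps=[
    [0.9,[-3,5,0],0],
    [0.9,[-6,10,0],0],
    [0.9,[-10,15,0],0],
    [0.9,[-14,20,0],0],
    [0.9,[-17,23.2,0.5],0],
    [0.9,[-18,23.2,0.5],0],
    [0.9,[-18,23.2,0.5],0],
    [0.9,[-18,23.2,0.5],0],
    [0.9,[-18,23.2,0.5],0],
  ],
)

```text
clock: 10.65
tool_pos: [0.3724, 0.0065, 0.203]
orientation: [[1.0, 0.004, -0.0], [0.004, -1.0, 0.0], [-0.0, -0.0, -1.0]]
force: [0.2, -0.2, 1.1]
gripper_width: 0.0791
finger_force: 0.0
```

```bash
python3 - <<'E'
from h import *
snap('wrist','w6')
u,v=w2px('w6',[.442,.004,.04])[0].astype(int);print(u,v)
crop('w6',u-60,max(v-60,0),120,120,5,'w6b')
print(u-60,max(v-60,0))
go(.442,.0043,.058,-np.pi/2)
E
```

```text
284 123
224 63
shift [ 6.98  0.24 14.5 ] turn 0.004 q7 -1.72
```

View pics/w6b.png

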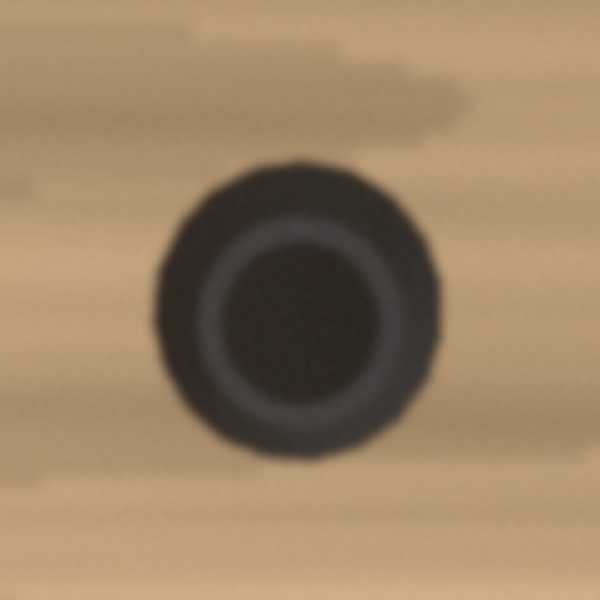

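w6 shows the dark reducer's neck rim centred at (300,321) in the crop and its foot centred at (298,310).

```bash
python3 - <<'E'
from h import *
print(np.round(cp('w6',[(299.5,321),(197,321),(402,321),(299.5,215),(299.5,427)],(224,63),5,[.072]*5),4).tolist())
print(np.round(cp('w6',[(298,310),(154,310),(442,310),(298,160),(298,460)],(224,63),5,[.010]*5),4).tolist())
E
```

```text
[[0.4402, 0.0049, 0.072], [0.4402, 0.0218, 0.072], [0.4403, -0.0119, 0.072], [0.4568, 0.005, 0.072], [0.423, 0.0048, 0.072]]
[[0.4405, 0.0048, 0.01], [0.4404, 0.0336, 0.01], [0.4406, -0.0241, 0.01], [0.4689, 0.0049, 0.01], [0.4107, 0.0046, 0.01]]
```

Call:
servo_tool(
  force=30,
  steps=[
    [0.9,[3,0.15,2],0],
    [0.9,[6.8,0.2,4],0],
    [0.9,[6.8,0.2,7],0],
    [0.9,[6.8,0.2,11],0],
    [0.9,[6.8,0.2,13.5],0],
    [0.9,[6.8,0.2,14.5],0],
    [0.9,[6.8,0.2,14.5],0],
    [0.9,[6.8,0.2,14.5],0],
    [0.2,[6.8,0.2,14.5],0],
    [0.2,[6.8,0.2,14.5],0],
    [0.2,[6.8,0.2,14.5],0],
    [0.2,[6.8,0.2,14.5],0],
    [0.2,[6.8,0.2,14.5],0],
    [0.2,[6.8,0.2,14.5],0],
    [0.2,[6.8,0.2,14.5],0],
  ],
)

```text
clock: 12.58
tool_pos: [0.4397, 0.0041, 0.0582]
orientation: [[1.0, 0.003, 0.0], [0.003, -1.0, 0.0], [0.0, -0.0, -1.0]]
force: [0.1, 2.4, 0.1]
gripper_width: 0.0333
finger_force: 30.0
```

```bash
python3 - <<'E'
from h import *
s=sensors.get_state();print(s['tool_pos'],s['force'])
go(.651,.2387,.2,-np.pi/2)
E
```

```text
[0.43973766 0.00414241 0.05817489] [0.1335797  2.38302567 0.05157379]
shift [ 21.2  -23.39 -14.17] turn 0.003 q7 -1.8
```

Call:
servo_tool(
  steps=[
    [0.2,[0,0,-2],0],
    [0.2,[0,0,-6],0],
    [0.2,[1,-1,-9],0],
    [0.2,[4,-5,-10],0],
    [0.2,[7,-9,-10],0],
    [0.2,[11,-13,-10],0],
    [0.2,[15,-17,-10],0],
    [0.2,[18,-20,-10],0],
    [0.2,[20,-22.5,-10],0],
    [0.2,[21.2,-23.4,-10],0],
    [0.2,[21.2,-23.4,-10],0],
    [0.2,[21.2,-23.4,-10],0],
    [0.2,[21.2,-23.4,-10],0],
    [0.2,[21.2,-23.4,-10],0],
  ],
)

```text
clock: 14.32
tool_pos: [0.6508, 0.2378, 0.1584]
orientation: [[1.0, 0.002, 0.0], [0.002, -1.0, -0.0], [0.0, 0.0, -1.0]]
force: [0.7, -1.3, -4.3]
gripper_width: 0.0333
finger_force: 30.0
```

```bash
python3 - <<'E'
from h import *
snap('wrist','w7');s=sensors.get_state();print(s['tool_pos'],s['orientation'],s['force'])
crop('w7',180,120,200,180,4,'w7b')
go(.651,.2386,.0895,-np.pi/2)
E
```

```text
[0.65088925 0.23797324 0.15841752] [[ 9.99997267e-01  2.32881930e-03  2.04373366e-04]
 [ 2.32884699e-03 -9.99997279e-01 -1.35359215e-04]
 [ 2.04057583e-04  1.35834799e-04 -9.99999970e-01]] [-0.19356765  0.16311955 -3.66892643]
shift [ 0.01 -0.06  6.89] turn 0.002 q7 -2.1
```

View pics/w7b.png

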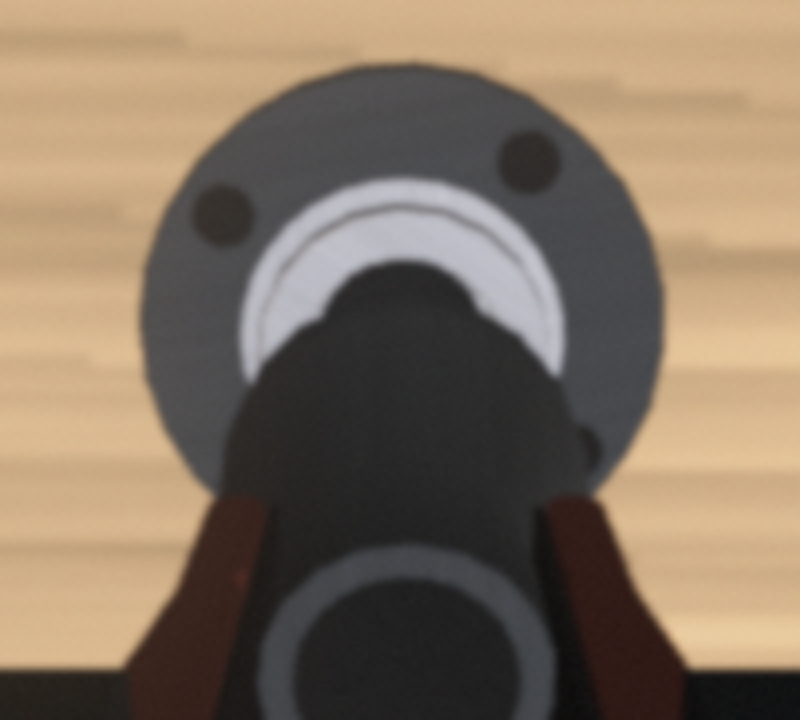

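w7 shows the reducer held upright, with its rim spanning columns 258 to 556 and its far edge at (408,545). The ring behind it spans 257 to 550.

```bash
python3 - <<'E'
from h import *
print(np.round(cp('w7',[(258,670),(556,670),(408,545)],(180,120),4,[.1724]*3),4).tolist())
print(np.round(cp('w7',[(398,305),(223,470),(585,460)],(180,120),4,[.1144]*3),4).tolist())
print(np.round(cp('w7',[(240,330),(566,330),(403,178)],(180,120),4,[.021]*3),4).tolist())
print(np.round(cp('w7',[(257,330),(550,330),(403,207)],(180,120),4,[.031]*3),4).tolist())
E
```

```text
[[0.6523, 0.255, 0.1724], [0.6523, 0.2211, 0.1724], [0.6677, 0.238, 0.1724]]
[[0.6811, 0.2393, 0.1144], [0.6548, 0.2665, 0.1144], [0.6565, 0.2103, 0.1144]]
[[0.6532, 0.2751, 0.021], [0.6532, 0.2022, 0.021], [0.6872, 0.2387, 0.021]]
[[0.6558, 0.2702, 0.031], [0.6558, 0.2069, 0.031], [0.6825, 0.2387, 0.031]]
```

Call:
servo_tool(
  steps=[
    [0.2,[0.01,-0.06,3],0],
    [0.2,[0.01,-0.06,5],0],
    [0.2,[0.01,-0.06,6.2],0],
    [0.2,[0.01,-0.06,6.6],0],
    [0.2,[0.01,-0.06,6.75],0],
    [0.2,[0.01,-0.06,6.75],0],
    [0.2,[0.01,-0.06,6.75],0],
  ],
)

```text
clock: 15.25
tool_pos: [0.6515, 0.2392, 0.0914]
orientation: [[1.0, 0.003, 0.001], [0.003, -1.0, 0.0], [0.001, -0.0, -1.0]]
force: [-0.7, 0.4, -3.5]
gripper_width: 0.0339
finger_force: 30.0
```

```bash
python3 - <<'E'
from h import *
s=sensors.get_state();print(s['tool_pos'],s['force'])
go(.6508,.2387,.0892,-np.pi/2)
E
```

```text
[0.65145195 0.23922473 0.09135341] [-0.67627767  0.3975165  -3.46822827]
shift [-0.07  0.05  0.22] turn 0.003 q7 -2.11
```

Within 1 mm. I'll finish lowering with a small correction, release, and back off.

Call:
servo_tool(
  steps=[
    [0.2,[-0.06,0.06,0.1],0],
    [0.2,[-0.06,0.06,0.2],0],
    [0.2,[-0.06,0.06,0.24],0],
    [0.2,[-0.06,0.06,0.24],0],
    [0.2,[-0.06,0.06,0.24],0],
  ],
)

```text
clock: 15.88
tool_pos: [0.6507, 0.2385, 0.0892]
orientation: [[1.0, 0.003, 0.001], [0.003, -1.0, 0.0], [0.001, -0.0, -1.0]]
force: [-3.2, -1.2, 6.1]
gripper_width: 0.0336
finger_force: 30.0
```

```bash
python3 - <<'E'
from h import *
s=sensors.get_state();print(s['tool_pos'],s['force'])
E
```

```text
[0.65066111 0.2385274  0.08923183] [-3.23020239 -1.24179666  6.14373165]
```

Call:
servo_tool(
  steps=[
    [0.7,[0,0,0],0],
    [0.7,[0,0,0],0],
    [0.7,[0,0,0],0],
    [0.7,[0,0,-1.5],0],
    [0.7,[0,0,-5],0],
    [0.7,[0,0,-10],0],
    [0.7,[-4,-2,-12],0],
    [0.7,[-9,-6,-12],0],
    [0.7,[-14,-10,-12],0],
    [0.7,[-19,-14,-12],0],
    [0.7,[-24,-18,-12],0],
    [0.7,[-24,-18,-12],0],
    [0.7,[-24,-18,-12],0],
    [0.7,[-24,-18,-12],0],
  ],
)

```text
clock: 17.62
tool_pos: [0.4117, 0.4165, 0.2085]
orientation: [[1.0, 0.0, 0.001], [0.0, -1.0, -0.0], [0.001, 0.0, -1.0]]
force: [0.4, 0.1, -0.6]
gripper_width: 0.0617
finger_force: 0.0
```

```bash
python3 - <<'E'
from h import *
snap('wrist','w8');s=sensors.get_state();print(s['tool_pos'],s['joint_positions'][6])
print(w2px('w8',[[.468,.419,.02],[.651,.2388,.03]]))
im=cv2.imread('pics/w8.png');cv2.imwrite('pics/w8b.png',cv2.resize(im,(800,600),interpolation=cv2.INTER_CUBIC))
E
```

```text
[0.41168737 0.41649685 0.20835329] -2.5660255014912163
[[278.60313498 137.15891308]
 [499.16398627 -92.82526645]]
```

View pics/w8b.png

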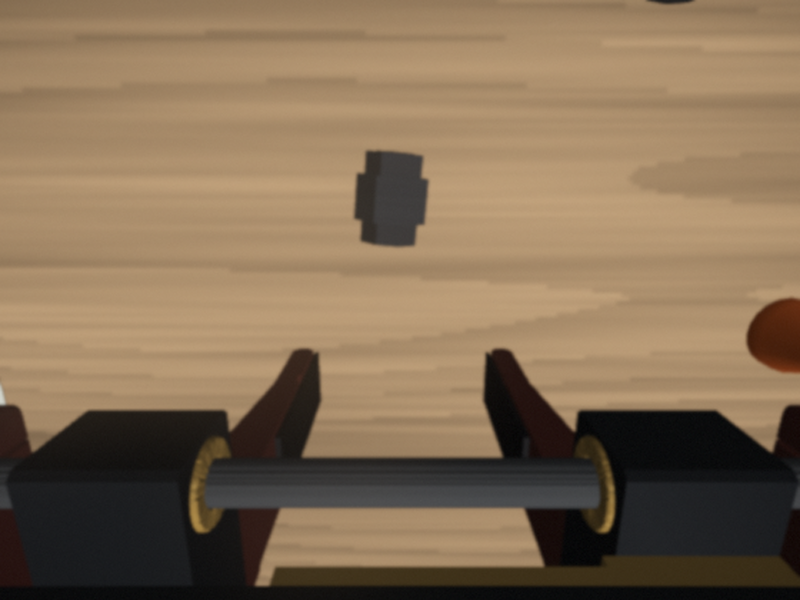

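w8 shows the union at about (391,198). The nut's edges run (358,173)-(354,218) on the left and (428,180)-(425,226) on the right, and the end corners are (366,150), (423,155), (361,240) and (415,246). Its axis is nearly along world x.

```bash
python3 - <<'E'
from h import *
crop('w8',235,90,80,90,8,'tmp')
P=px2w('w8',np.array([(358,173),(354,218),(428,180),(425,226),(366,150),(423,155),(361,240),(415,246)])*.7,np.full(8,.033))[:,:2]
print(np.round(P,4).tolist())
print(P[:4].mean(0),P[4:].mean(0))
for a,b in((1,0),(3,2),(6,4),(7,5)):
    d=P[b]-P[a];print(np.arctan2(d[1],d[0]),np.hypot(*d))
# segmentation: dark silhouette min-area direction
im=cv2.imread('pics/w8.png');m=((im.max(2)<90)).astype(np.uint8);m[:85]=0;m[190:]=0;m[:,:230]=0;m[:,320:]=0
c=max(cv2.findContours(m,0,1)[0],key=cv2.contourArea).reshape(-1,2)
Q=px2w('w8',c,np.full(len(c),.03))[:,:2].astype(np.float32)
print(cv2.minAreaRect(Q))
E
```

```text
[[0.4837, 0.4454], [0.4541, 0.4489], [0.4791, 0.3989], [0.4486, 0.4005], [0.4982, 0.4398], [0.495, 0.4024], [0.4391, 0.4445], [0.4349, 0.4073]]
[0.46638393 0.42343849] [0.46679592 0.42349925]
-0.11854995032705236 0.029742734087489054
-0.05319513407182438 0.030503577590224942
-0.08042749143974569 0.05925824424498578
-0.08073342659851056 0.06030759087006079
((0.4663372039794922, 0.42426303029060364), (0.04664963483810425, 0.06110941618680954), 85.38346099853516)
```

Call:
servo_tool(
  force=35,
  steps=[
    [0.85,[3,-0.4,3],0.08],
    [0.85,[5.5,-0.7,7],0.08],
    [0.85,[5.5,-0.7,11],0.08],
    [0.85,[5.5,-0.7,15],0.08],
    [0.85,[5.5,-0.7,17.5],0.08],
    [0.85,[5.5,-0.7,18.7],0.08],
    [0.85,[5.5,-0.7,18.8],0.08],
    [0.85,[5.5,-0.7,18.8],0.08],
    [0.3,[5.5,-0.7,18.8],0.08],
    [0.3,[5.5,-0.7,18.8],0.08],
    [0.3,[5.5,-0.7,18.8],0.08],
    [0.3,[5.5,-0.7,18.8],0.08],
    [0.3,[5.5,-0.7,18.8],0.08],
    [0.3,[5.5,-0.7,18.8],0.08],
  ],
)

```text
clock: 19.42
tool_pos: [0.4651, 0.4248, 0.0206]
orientation: [[0.997, -0.077, 0.0], [-0.077, -0.997, -0.0], [0.0, 0.0, -1.0]]
force: [-0.3, -2.9, 6.1]
gripper_width: 0.0479
finger_force: 35.0
```

```bash
python3 - <<'E'
from h import *
s=sensors.get_state();print(s['tool_pos'],s['joint_positions'][6])
# valve outlet from w2: project model
k=.7
print(np.round(px2w('w2',np.array([(682,204),(764,204),(720,204)])*k,[.03,.03,.03]),4).tolist())
go(.45,-.235,.2,-np.pi/2)
E
```

```text
[0.46511175 0.42476537 0.02062922] -2.6461545660393813
[[0.6005, -0.1993, 0.03], [0.6004, -0.2571, 0.03], [0.6005, -0.2261, 0.03]]
shift [  3.6   65.9  -17.92] turn -0.077 q7 -2.65
```

```bash
python3 - <<'E'
from h import *
go(.48,-.235,.22,-np.pi/2)
E
```

```text
shift [  6.59  65.67 -19.92] turn -0.077 q7 -2.65
```

Call:
servo_tool(
  steps=[
    [0.3,[0,0,-3],0],
    [0.3,[0,0,-8],0],
    [0.3,[0,2,-14],0],
    [0.3,[1,7,-19],0],
    [0.3,[1.5,12,-20],0],
    [0.3,[2,18,-20],0],
    [0.3,[2.5,24,-20],0],
    [0.3,[3,30,-20],0],
    [0.3,[3.5,36,-20],0],
    [0.3,[4,42,-20],-0.05],
    [0.3,[4.7,48,-20],-0.077],
    [0.3,[5.4,54,-20],-0.077],
    [0.3,[6,60,-20],-0.077],
    [0.3,[6.4,64,-20],-0.077],
    [0.3,[6.6,65.7,-20],-0.077],
    [0.3,[6.6,65.7,-20],-0.077],
    [0.3,[6.6,65.7,-20],-0.077],
    [0.3,[6.6,65.7,-20],-0.077],
  ],
)

```text
clock: 21.68
tool_pos: [0.4805, -0.2334, 0.2203]
orientation: [[1.0, 0.002, 0.0], [0.002, -1.0, 0.001], [0.0, -0.001, -1.0]]
force: [1.1, -0.2, -2.8]
gripper_width: 0.0477
finger_force: 35.0
```

```bash
python3 - <<'E'
from h import *
snap('wrist','w9');s=sensors.get_state();print(s['tool_pos'],np.round(s['orientation'],3).tolist(),s['joint_positions'][6])
im=cv2.imread('pics/w9.png')
u,v=w2px('w9',[.62,-.226,.03])[0].astype(int);print(u,v)
crop('w9',u-90,0,180,150,4,'w9b')
E
```

```text
[ 0.48040692 -0.2337295   0.22032626] [[1.0, 0.002, 0.0], [0.002, -1.0, 0.0], [0.0, -0.0, -1.0]] -1.1984095969552429
273 45
```

View pics/w9b.png

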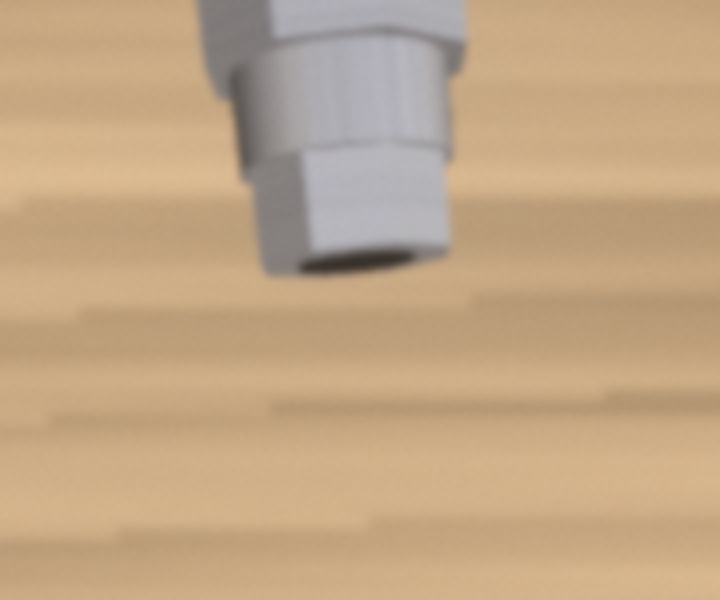

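w9 shows the outlet's end edge running from (268,275) to (450,248) in the crop, with a ridge from (302,150) to (312,252), so the yaw is small and positive. I'll fit the valve pose from these points plus the grip line in top0.

```bash
python3 - <<'E'
from h import *
from scipy.optimize import least_squares
P=cp("top0",[(77,42),(113,161)],(335,100),4,[.075,.075]);print(np.round(P,4).tolist(),"lever yaw",np.arctan2(*(P[0]-P[1])[[1,0]]))
# (file, off, k, u, v, own fn)
W=lambda u,v:((u+.5)/4-.5+183,(v+.5)/4-.5)
obs=[W(312,252),W(266,270),W(450,248),W(302,150),W(253,180),W(446,158)]
def model(q):
    x,y,t,a,L=q;c,s=np.cos(t),np.sin(t);h=a/2;e=.207*a
    M=[(-.06,e,.03+h),(-.06,h,.03+e),(-.06,-h,.03+e)]
    M+=[(m[0]+L,m[1],m[2]) for m in M]
    return np.array([(x+c*m[0]-s*m[1],y+s*m[0]+c*m[1],m[2]) for m in M])
f=lambda q:(w2px('w9',model(q))-np.array(obs)).ravel()
r=least_squares(f,[.66,-.22,.1,.046,.025],x_scale=[.01,.01,.1,.01,.01])
print(np.round(r.x,4),np.round(r.fun,1))
x,y,t=r.x[:3];print("outlet",x-.06*np.cos(t),y-.06*np.sin(t))
# lever tip / body on top0
o=lambda a,b,z:[x+np.cos(t)*a-np.sin(t)*b,y+np.sin(t)*a+np.cos(t)*b,z]
print((w2px('top0',[o(.125,0,.075),o(.14,0,.03),o(-.06,0,.03),o(-.06,r.x[3]/2,.03),o(-.06,-r.x[3]/2,.03)])-np.array([335,100]))*4)
E
```

```text
[[0.7861, -0.2079, 0.075], [0.706, -0.2172, 0.075]] lever yaw 0.11642327729276016
[ 0.6625 -0.2187  0.0967  0.0437  0.0194] [ 0.6  0.4 -0.8 -0.5  0.3  0.1  0.6  1.7 -0.2 -1.1 -0.5 -0.7]
outlet 0.6027780555789608 -0.22444923465960948
[[ 73.20552808  39.48560757]
 [ 55.97319923  50.46204253]
 [136.27099509 341.03227174]
 [102.25399162 348.34640971]
 [170.20728869 333.7358528 ]]
```

```bash
python3 - <<'E'
from h import *
im=cv2.imread('pics/w9.png').max(2).astype(int)
for u in (270,280,290): print(u,im[200:330:2,u].tolist())
for z in (.22+.0034+.024,.22+.0034+.019):
  for X in (-.03,.03,-.015,.015):
    print(round(z,3),X,w2px('w9',[.4804+X+.0014,-.2337,z]).round(1))
E
```

```text
270 [211, 213, 208, 162, 59, 45, 42, 41, 41, 41, 40, 38, 40, 45, 44, 52, 68, 73, 72, 72, 71, 71, 70, 70, 68, 69, 70, 70, 69, 68, 69, 68, 62, 39, 35, 54, 72, 71, 71, 71, 70, 70, 69, 71, 70, 71, 70, 68, 70, 70, 71, 72, 71, 70, 68, 70, 72, 72, 72, 69, 48, 36, 41, 52, 57]
280 [212, 213, 209, 162, 56, 41, 41, 41, 40, 38, 38, 37, 36, 42, 43, 50, 68, 72, 71, 70, 70, 71, 70, 70, 70, 70, 69, 69, 69, 70, 66, 69, 63, 39, 34, 55, 72, 70, 71, 69, 68, 69, 69, 70, 68, 71, 68, 68, 68, 70, 70, 71, 71, 71, 70, 70, 71, 70, 73, 70, 48, 38, 42, 53, 57]
290 [211, 212, 211, 162, 54, 42, 39, 39, 37, 37, 35, 35, 38, 43, 42, 49, 68, 72, 72, 71, 71, 72, 70, 71, 69, 70, 69, 71, 70, 69, 70, 69, 63, 38, 34, 54, 72, 71, 71, 71, 71, 68, 68, 70, 72, 69, 70, 69, 68, 72, 70, 71, 71, 70, 70, 71, 71, 71, 71, 70, 49, 35, 41, 51, 56]
0.247 -0.03 [[282.5 363.2]]
0.247 0.03 [[282.8 235.3]]
0.247 -0.015 [[282.5 334. ]]
0.247 0.015 [[282.7 270.2]]
0.242 -0.03 [[282.4 355.3]]
0.242 0.03 [[282.7 231. ]]
0.242 -0.015 [[282.5 326.8]]
0.242 0.015 [[282.6 264.9]]
```

```bash
python3 - <<'E'
from h import *
go(.5566,-.229,.0206,-np.pi/2+.1)
E
```

```text
shift [ 7.62 -0.45 19.97] turn -0.098 q7 -1.2
```

Call:
servo_tool(
  steps=[
    [0.3,[4,-0.2,3],-0.05],
    [0.3,[7.6,-0.45,6],-0.098],
    [0.3,[7.6,-0.45,11],-0.098],
    [0.3,[7.6,-0.45,15],-0.098],
    [0.3,[7.6,-0.45,17.5],-0.098],
    [0.3,[7.6,-0.45,18.5],-0.098],
    [0.3,[7.6,-0.45,19],-0.098],
    [0.3,[7.6,-0.45,19],-0.098],
    [0.3,[7.6,-0.45,19],-0.098],
  ],
)

```text
clock: 22.85
tool_pos: [0.5568, -0.231, 0.0314]
orientation: [[0.995, 0.098, 0.002], [0.098, -0.995, -0.001], [0.002, 0.001, -1.0]]
force: [0.1, -0.1, -2.8]
gripper_width: 0.0477
finger_force: 35.0
```

```bash
python3 - <<'E'
from h import *
s=sensors.get_state();print(s['tool_pos'],s['force'])
go(.5566,-.229,.0206,-np.pi/2+.1)
snap('wrist','w10')
t=.1;o=lambda X,Y,Z:[.6028-np.cos(t)*(-X)-np.sin(t)*Y,-.2244+np.sin(t)*X+np.cos(t)*Y,Z]
print(w2px('w10',[o(0,0,.052),o(0,.009,.052),o(0,-.009,.052),o(.02,.009,.052),o(.02,-.009,.052)]))
E
```

```text
[ 0.55678169 -0.2309689   0.03136464] [ 0.05783266 -0.0552924  -2.84999443]
shift [-0.   -0.2   1.08] turn -0.002 q7 -1.16
[[276.51699853 193.82092551]
 [253.90929508 193.91220619]
 [299.12312948 193.72905296]
 [252.522283   142.73586885]
 [299.71318392 142.5480946 ]]
```

```bash
python3 - <<'E'
from h import *
im=cv2.imread('pics/w10.png').astype(int);sat=im.max(2)-im.min(2);br=im.max(2)
for v in range(60,320,10):
    g=np.where((sat[v,150:420]<30))[0]+150
    print(v,g.min() if len(g) else None,g.max() if len(g) else None,br[v,g].mean().round() if len(g) else '')
t=.1;o=lambda X,Y,Z:[.6028+np.cos(t)*X-np.sin(t)*Y,-.2244+np.sin(t)*X+np.cos(t)*Y,Z]
print(w2px('w10',[o(0,.0219,.039),o(0,-.0219,.039),o(.019,.0219,.039),o(.019,-.0219,.039),o(.04,.029,.04),o(.04,-.029,.04)]).round(1).tolist())
print(im[:,:,1][140:240:3,276].tolist())
E
```

```text
60 200 350 166.0
70 201 349 168.0
80 201 349 167.0
90 210 341 163.0
100 218 333 168.0
110 218 333 168.0
120 219 333 169.0
130 219 332 169.0
140 223 328 172.0
150 224 328 172.0
160 225 327 170.0
170 225 327 168.0
180 226 326 172.0
190 241 311 175.0
200 None None 
210 254 308 43.0
220 240 322 36.0
230 239 323 52.0
240 236 326 63.0
250 218 345 56.0
260 213 349 53.0
270 208 355 50.0
280 199 363 53.0
290 150 419 44.0
300 150 419 42.0
310 150 419 44.0
[[226.6, 187.3], [327.1, 186.9], [224.4, 143.0], [328.7, 142.5], [203.5, 89.7], [348.7, 89.1]]
[169, 179, 182, 179, 182, 180, 177, 176, 178, 177, 174, 177, 179, 179, 179, 178, 178, 176, 157, 153, 151, 153, 118, 36, 31, 31, 30, 28, 32, 36, 44, 65, 65, 64]
```

The valve model matches the picture to within 1 px. The union is 2 mm off to the right, so I'll correct that and lower it.

Call:
servo_tool(
  steps=[
    [0.3,[0,-0.2,0.4],0],
    [0.3,[0,-0.2,0.8],0],
    [0.3,[0,-0.2,0.95],0],
    [0.3,[0,-0.2,1.0],0],
    [0.3,[0,-0.2,1.0],0],
  ],
)

```text
clock: 23.52
tool_pos: [0.5557, -0.2285, 0.0206]
orientation: [[0.995, 0.098, -0.0], [0.098, -0.995, 0.0], [-0.0, -0.0, -1.0]]
force: [-3.0, 2.5, 5.9]
gripper_width: 0.0481
finger_force: 35.0
```

```bash
python3 - <<'E'
from h import *
s=sensors.get_state();print(s['tool_pos'],s['force'])
go(.5566,-.229,.0204,-np.pi/2+.1)
E
```

```text
[ 0.55565518 -0.22851922  0.02061759] [-3.04523488  2.53209206  5.87149622]
shift [0.09 0.06 0.02] turn -0.002 q7 -1.17
```

```bash
python3 - <<'E'
from h import *
go(.483,-.487,.22,-.26)
E
```

```text
shift [ -9.76  25.01 -19.94] turn -1.213 q7 -1.17
```

Call:
servo_tool(
  steps=[
    [0.75,[0,0,0],0],
    [0.75,[0,0,0],0],
    [0.75,[0,0,0],0],
    [0.75,[0,0,-2],0],
    [0.75,[0,0,-6],0],
    [0.75,[0,0,-11],0],
    [0.75,[-1,3,-16],-0.15],
    [0.75,[-3,8,-20],-0.3],
    [0.75,[-5,13,-20],-0.48],
    [0.75,[-7,18,-20],-0.66],
    [0.75,[-9,22,-20],-0.84],
    [0.75,[-9.8,25,-20],-1.02],
    [0.75,[-9.8,25,-20],-1.2],
    [0.75,[-9.8,25,-20],-1.21],
    [0.75,[-9.8,25,-20],-1.21],
    [0.75,[-9.8,25,-20],-1.21],
  ],
)

```text
clock: 25.52
tool_pos: [0.4832, -0.4865, 0.2208]
orientation: [[0.261, 0.965, 0.0], [0.965, -0.261, -0.0], [-0.0, 0.0, -1.0]]
force: [-0.3, 1.0, -0.4]
gripper_width: 0.0658
finger_force: 0.0
```

```bash
python3 - <<'E'
from h import *
snap('wrist','w11');s=sensors.get_state();print(s['tool_pos'],np.round(s['orientation'],3).tolist(),s['joint_positions'][6])
im=cv2.imread('pics/w11.png').astype(int);br=im.max(2)
u,v=w2px('w11',[.503,-.407,.04])[0];print(u,v)
m=np.zeros(br.shape,np.uint8);u=int(u);v=int(v)
m[max(0,v-90):v+80,u-90:u+90]=(br[max(0,v-90):v+80,u-90:u+90]<105)
m=cv2.morphologyEx(m,2,np.ones((3,3)))
c=max(cv2.findContours(m,0,1)[0],key=cv2.contourArea).reshape(-1,2)
print(c.min(0),c.max(0),cv2.minAreaRect(c))
for v in range(c[:,1].min(),c[:,1].max()+1,5):
    g=np.where(m[v])[0];print(v,g.min(),g.max())
E
```

```text
[ 0.48315363 -0.48656705  0.22065167] [[0.261, 0.965, 0.0], [0.965, -0.261, -0.0], [-0.0, 0.0, -1.0]] 0.3757289987049477
278.78849782132306 109.59174047335088
[254  56] [298 154] ((276.0, 105.0), (98.0, 44.0), 90.0)
56 263 289
61 254 298
66 254 298
71 254 298
76 258 294
81 259 294
86 259 293
91 259 293
96 259 293
101 258 294
106 257 294
111 258 294
116 260 294
121 260 294
126 260 293
131 260 293
136 260 293
141 256 298
146 256 297
151 256 297
```

```bash
python3 - <<'E'
from h import *
P=px2w('w11',[(276.2,56),(276.7,154.5)],[.044,.044]);c=P.mean(0);d=P[0]-P[1]
print(np.round(P,4).tolist(),c.round(4),np.linalg.norm(d),np.arctan2(d[1],d[0]))
Q=px2w('w11',[(276,66),(276.5,146)],[.031,.031]);print(Q.mean(0))
go(c[0],c[1],.022,np.arctan2(d[1],d[0])-np.pi/2)
E
```

```text
[[0.513, -0.3619, 0.044], [0.4899, -0.447, 0.044]] [ 0.5015 -0.4044  0.044 ] 0.08819117531895938 1.306384259489514
[ 0.50116915 -0.40410815  0.031     ]
shift [ 8.41 -0.38 19.86] turn 0.001 q7 0.38
```

```bash
python3 - <<'E'
from h import *
print(cp("top0",[(413,342),(460,335),(430,300)],(335,100),4,[.005]*3).round(3).tolist())
E
```

```text
[[0.588, -0.405, 0.005], [0.589, -0.436, 0.005], [0.615, -0.422, 0.005]]
```

Call:
servo_tool(
  force=35,
  steps=[
    [0.75,[4,-0.2,2],0],
    [0.75,[8.4,-0.38,4],0],
    [0.75,[8.4,-0.38,8],0],
    [0.75,[8.4,-0.38,13],0],
    [0.75,[8.4,-0.38,17],0],
    [0.75,[8.4,-0.38,19],0],
    [0.75,[8.4,-0.38,20],0],
    [0.75,[8.4,-0.38,20],0],
    [0.1,[8.4,-0.38,20],0],
    [0.1,[8.4,-0.38,20],0],
    [0.1,[8.4,-0.38,20],0],
    [0.1,[8.4,-0.38,20],0],
    [0.1,[8.4,-0.38,20],0],
    [0.1,[8.4,-0.38,20],0],
  ],
)

```text
clock: 27.32
tool_pos: [0.5009, -0.4051, 0.0208]
orientation: [[0.26, 0.966, -0.0], [0.966, -0.26, -0.0], [-0.0, 0.0, -1.0]]
force: [-1.9, 0.9, 5.9]
gripper_width: 0.0351
finger_force: 35.0
```

```bash
python3 - <<'E'
from h import *
s=sensors.get_state();print(s['tool_pos'],s['force'])
R=np.array(s['orientation']);d=R.T@(np.array([.5013,-.4043,.02])-s['tool_pos']);print("tee in tool",d.round(4))
# union check from w11? target tee centre
t=.1;print("tee target",.6028-.15*np.cos(t),-.2244-.15*np.sin(t)*1)
T=np.array([.6028-.165*np.cos(t),-.2244-.165*np.sin(t)]);print(T)
E
```

```text
[ 0.50086038 -0.40509854  0.02078505] [-1.93738437  0.94799076  5.89468816]
tee in tool [0.0009 0.0002 0.0008]
tee target 0.45354937520829613 -0.2393750124970242
[ 0.43862431 -0.24087251]
```

```bash
python3 - <<'E'
from h import *
go(.4676,-.238,.14,-np.pi/2+.1)
E
```

```text
shift [ 15.27  -7.56 -11.93] turn 1.208 q7 0.21
```

Call:
servo_tool(
  steps=[
    [0.1,[0,0,-2],0],
    [0.1,[0,0,-6],0],
    [0.1,[0,0,-11],0.1],
    [0.1,[3,-1,-12],0.27],
    [0.1,[7,-3,-12],0.45],
    [0.1,[11,-5,-12],0.63],
    [0.1,[14,-7,-12],0.8],
    [0.1,[15.3,-7.6,-12],0.98],
    [0.1,[15.3,-7.6,-12],1.15],
    [0.1,[15.3,-7.6,-12],1.208],
    [0.1,[15.3,-7.6,-12],1.208],
    [0.1,[15.3,-7.6,-12],1.208],
    [0.1,[15.3,-7.6,-12],1.208],
  ],
)

```text
clock: 28.95
tool_pos: [0.4673, -0.2375, 0.1403]
orientation: [[0.995, 0.1, 0.0], [0.1, -0.995, 0.0], [0.0, -0.0, -1.0]]
force: [0.4, 0.4, -5.0]
gripper_width: 0.0352
finger_force: 35.0
```

```bash
python3 - <<'E'
from h import *
snap('wrist','w12');s=sensors.get_state();print(s['tool_pos'],np.round(s['orientation'],3).tolist(),s['joint_positions'][6])
im=cv2.imread('pics/w12.png').astype(int);br=im.max(2);sat=im.max(2)-im.min(2)
t=.1;o=lambda X,Y,Z:[.6028+np.cos(t)*X-np.sin(t)*Y,-.2244+np.sin(t)*X+np.cos(t)*Y,Z]
for X,w,z in((-.015,.019,.032),(-.03,.024,.034),(-.06,.024,.034),(-.075,.019,.032),(0,.0219,.039)):
    print(X,w2px('w12',[o(X,w,z),o(X,-w,z)]).round(1).tolist(), w2px('w12',[o(X,0,.043 if w<.02 else .048)]).round(1).tolist())
for v in range(0,250,5):
    g=np.where(sat[v,150:420]<30)[0]+150
    if len(g): print(v,g.min(),g.max(),br[v,g].mean().round(),end=' | ')
print();print(br[0:260:2,int(w2px('w12',[o(-.045,0,.04)])[0,0])].tolist())
E
```

```text
[ 0.46724218 -0.2375488   0.14027492] [[0.995, 0.1, -0.0], [0.1, -0.995, 0.0], [-0.0, -0.0, -1.0]] -1.081208198450387
-0.015 [[255.1, 50.4], [308.6, 50.3]] [[281.9, 47.2]]
-0.03 [[248.4, 72.8], [315.3, 72.7]] [[281.9, 70.1]]
-0.06 [[249.5, 116.3], [314.2, 116.3]] [[281.9, 116.3]]
-0.075 [[256.9, 136.8], [306.8, 136.8]] [[281.9, 137.7]]
0 [[249.5, 24.1], [314.2, 24.0]] [[281.9, 20.3]]
0 249 314 175.0 | 5 250 314 178.0 | 10 249 314 179.0 | 15 250 314 178.0 | 20 250 314 141.0 | 25 251 312 85.0 | 30 256 307 90.0 | 50 264 299 87.0 | 55 256 307 77.0 | 60 256 307 76.0 | 65 256 306 76.0 | 70 256 306 76.0 | 75 249 313 77.0 | 80 249 313 75.0 | 85 249 313 76.0 | 90 249 313 76.0 | 95 249 313 78.0 | 100 250 312 77.0 | 105 250 312 78.0 | 110 250 312 78.0 | 115 250 312 78.0 | 120 257 305 76.0 | 125 257 305 76.0 | 130 257 305 77.0 | 135 257 305 78.0 | 180 253 310 52.0 | 185 234 327 48.0 | 190 231 331 51.0 | 195 231 331 60.0 | 200 152 330 76.0 | 205 155 330 76.0 | 210 232 330 75.0 | 215 232 330 75.0 | 220 232 329 75.0 | 225 243 319 75.0 | 230 244 318 73.0 | 235 244 318 71.0 | 240 244 318 71.0 | 245 243 319 70.0 | 
[191, 191, 194, 196, 197, 196, 195, 195, 188, 151, 125, 70, 54, 52, 52, 55, 96, 179, 210, 207, 208, 208, 207, 200, 151, 84, 80, 79, 78, 78, 79, 78, 77, 78, 76, 78, 79, 78, 79, 77, 77, 77, 77, 78, 77, 79, 78, 78, 80, 78, 82, 80, 80, 80, 82, 80, 79, 81, 80, 78, 78, 78, 78, 80, 80, 79, 79, 81, 79, 115, 203, 217, 216, 214, 213, 211, 212, 213, 213, 212, 210, 210, 211, 214, 213, 214, 217, 219, 197, 92, 43, 42, 42, 42, 40, 42, 48, 49, 53, 75, 79, 80, 78, 80, 79, 79, 78, 79, 79, 78, 78, 79, 77, 77, 78, 77, 77, 76, 77, 77, 77, 75, 76, 76, 74, 76, 76, 77, 76, 72]
```

```bash
python3 - <<'E'
from h import *
p=np.array([.46724,-.23755]);t=.1;a=np.array([np.cos(t),np.sin(t)])
for z in(.1635,): print(w2px('w12',[[*(p+(.0009+.045)*a),z],[*(p+(.0009+.045)*a),.1195]]).round(1))
go(.4676,-.2379,.0208,-np.pi/2+.1)
E
```

```text
[[281.7 196.9]
 [281.5 177. ]]
shift [ 0.03  0.04 11.95] turn 0.0 q7 -1.08
```

Everything matches the model, so I'll lower the tee.

Call:
servo_tool(
  steps=[
    [0.1,[0.03,0.04,4],0],
    [0.1,[0.03,0.04,8],0],
    [0.1,[0.03,0.04,10],0],
    [0.1,[0.03,0.04,10.8],0],
    [0.1,[0.03,0.04,10.9],0],
    [0.1,[0.03,0.04,10.9],0],
  ],
)

```text
clock: 29.75
tool_pos: [0.4683, -0.2382, 0.0321]
orientation: [[0.995, 0.1, 0.001], [0.1, -0.995, -0.001], [0.001, 0.001, -1.0]]
force: [0.4, -0.3, -4.1]
gripper_width: 0.0354
finger_force: 35.0
```

```bash
python3 - <<'E'
from h import *
s=sensors.get_state();print(s['force'],s['tool_pos'])
go(.4676,-.2379,.0208,-np.pi/2+.1)
E
```

```text
[ 0.41167699 -0.33331978 -4.0871907 ] [ 0.46832218 -0.23817027  0.03209103]
shift [-0.07 -0.03  1.13] turn -0.0 q7 -1.08
```

Call:
servo_tool(
  steps=[
    [0.1,[-0.05,-0.05,0.6],0],
    [0.1,[-0.05,-0.05,0.95],0],
    [0.1,[-0.05,-0.05,1.1],0],
    [0.1,[-0.05,-0.05,1.13],0],
    [0.1,[-0.05,-0.05,1.13],0],
    [0.7,[-0.05,-0.05,1.13],0],
    [0.7,[-0.05,-0.05,1.13],0],
    [0.7,[-0.05,-0.05,1.13],0],
    [0.7,[-0.05,-0.05,1.13],0],
    [0.7,[-0.05,-0.05,-1],0],
    [0.7,[-0.05,-0.05,-4],0],
    [0.7,[-0.05,-0.05,-8],0],
    [0.7,[-3,-0.05,-13],0],
    [0.7,[-7,-0.05,-18],0],
    [0.7,[-9,-0.05,-22],0],
    [0.7,[-9,-0.05,-22],0],
    [0.7,[-9,-0.05,-22],0],
  ],
)

```text
clock: 31.88
tool_pos: [0.3782, -0.2461, 0.2508]
orientation: [[0.995, 0.1, 0.0], [0.1, -0.995, 0.0], [0.0, -0.0, -1.0]]
force: [-0.6, -0.4, -0.3]
gripper_width: 0.0613
finger_force: 0.0
```

```bash
python3 - <<'E'
from h import *
snap('wrist','w13');snap('scene','s2');snap('top','t2')
s=sensors.get_state();print(s['tool_pos'],s['force'],s['clock'])
im=cv2.imread('pics/w13.png').astype(int);br=im.max(2);sat=im.max(2)-im.min(2)
t=.1;o=lambda X,Y,Z:[.6028+np.cos(t)*X-np.sin(t)*Y,-.2244+np.sin(t)*X+np.cos(t)*Y,Z]
for X in(0,-.015,-.075,-.09,-.135,-.18): print(X,w2px('w13',[o(X,0,.043)]).round(1).tolist())
for v in range(0,260,6):
    g=np.where((sat[v,200:350]<30))[0]+200
    if len(g): print(v,g.min(),g.max(),br[v,g].mean().round(),end=' | ')
a=cv2.resize(cv2.imread('pics/w13.png')[0:280,140:420],(400,400));b=cv2.imread('pics/s2.png')[120:320,100:460]
c=cv2.imread('pics/t2.png')[90:290,80:480]
bb=cv2.resize(b,(400,222));cc=cv2.resize(c,(800,400))[:,:]
out=np.zeros((600,800,3),np.uint8);out[:400,:400]=a;out[:222,400:]=bb
out[400:,:400]=cv2.resize(c,(400,200));
f=cv2.imread('pics/s2.png')[170:245,325:425];out[222:522,400:800]=cv2.resize(f,(400,300),interpolation=cv2.INTER_CUBIC)
cv2.imwrite('pics/fin.png',out)
E
```

```text
[ 0.37804185 -0.24576897  0.24987774] [-0.64691466 -0.42101333  0.32900808] 32.025
0 [[281.8, -54.6]]
-0.015 [[281.8, -35.3]]
-0.075 [[281.8, 36.7]]
-0.09 [[281.9, 53.6]]
-0.135 [[281.9, 101.6]]
-0.18 [[281.9, 146.2]]
0 257 305 58.0 | 6 258 305 58.0 | 12 258 305 59.0 | 18 258 305 57.0 | 24 259 304 56.0 | 30 263 299 58.0 | 36 263 299 58.0 | 42 264 298 46.0 | 60 261 301 62.0 | 66 261 301 62.0 | 72 262 300 62.0 | 78 266 297 63.0 | 84 266 297 64.0 | 90 266 297 54.0 | 96 265 297 51.0 | 102 265 297 50.0 | 108 266 297 53.0 | 114 266 296 60.0 | 120 266 296 64.0 | 126 266 296 65.0 | 132 265 298 65.0 | 138 262 300 66.0 | 144 262 300 70.0 | 246 208 349 55.0 | 252 203 349 48.0 | 258 200 349 45.0 |
```

View pics/fin.png

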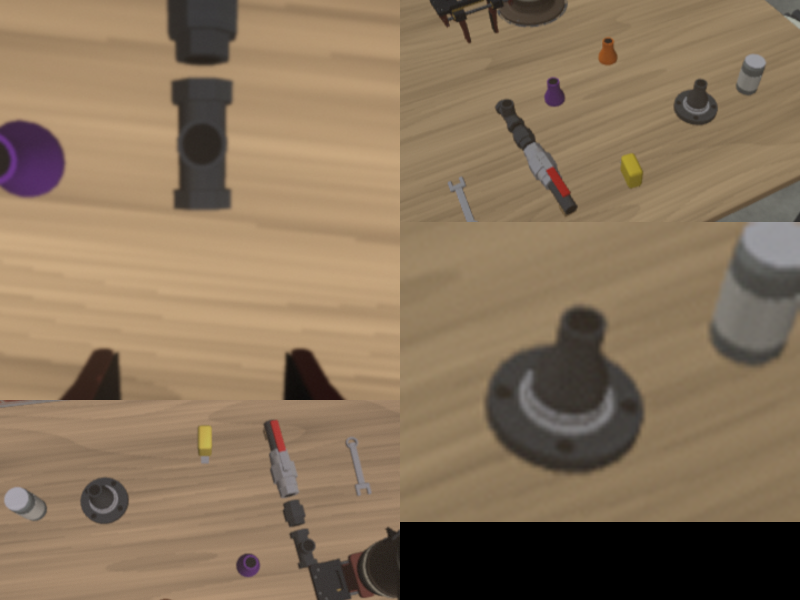

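The final picture shows the reducer upright and centred on the ring. Valve, union and tee are in line, with the union centred at column 281 and the tee at 281, and the tee's branch points up. The bystanders are untouched.

```bash
python3 -c "
from plant import order
print(order.finish_job())"
```

```text
the job is handed in; nothing more can be done
None
```

The job is handed in at about 32 s on the clock: the ring and reducer are stacked centred on the flange, and the union and tee lie in line with the valve bore with gaps of about 15 mm, the tee's branch up and nothing else touched; the hand-in call returned no verdict.

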